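# Turn the cedar plank in the folding grill pan and seat the sauce cup in its hollow

## Robot

A 6-joint arm with a two-finger parallel gripper is mounted at the origin on the work surface. World frame = base frame: x ahead of the robot, y to its left, z up, the work surface at z = 0. Lengths are in m, angles in degrees, forces in N, time in s.
With the tool pointing down it reaches from about 0.3 to 0.75 m from the base axis. Payload 8.5 kg.
Tool frame: the origin (TCP) lies midway between the tips of the shut fingers; the grasp point (between the pads) lies 19 mm behind it (env.tcp_to_grasp is the z of the grasp point in the tool frame, in m); z points along the fingers, y is the line along which they close (so a half turn about z gives the same grasp; the last joint's range is limited). The gripper opens to 85 mm and grips with 20 to 120 N. Pads are 22 mm wide; open, the fingers measure 114 mm over their backs; the gripper's body (76 mm by 85 mm) begins 54 mm behind the grasp point. The pads swing forward as they close: fully open they stand 13 mm farther back than shut.
Start: joints at [56.247, 21.807, 74.336, -0, 83.858, -12.336], TCP at [0.201, 0.512, 0.231] pointing down, gripper open.
Joint ranges: [-178.18, 178.18], [-50.72, 133.34], [12.68, 142.11], [-81.47, 261.47], [9.98, 163.14], [-165.26, 165.26]. Speed limits (degrees/s): [136.94, 136.94, 180, 180, 180, 180].

## Interface

Orientations are given as a 3x3 rotation matrix whose columns are the frame's x, y, z axes.
In Python, from rig import env, imaging, job, models gives the robot as it stands. The module is installed in compiled form; this text tells all that it offers.
- The arm moves only by the tool jog_arm, never from a script. Its argument "plan" is text: rows parted by semicolons, each of 7 numbers parted by spaces: the turn, a rotation vector about the tool's x, y, z in degrees, then the shift along the tool's x, y, z in cm, then the closure in counts, from 0 (fully open) to 255 (shut). In form: rx ry rz x y z claw; .... A call has 1 to 10 rows; each row shifts and turns the commanded pose from where the row before left it, along the tool's axes as they then stand; what a row does not reach is not made up. A row lasts 1/12 s, in which the tool goes at most 41.7 mm and 7.16 degrees, less where a joint would pass 70% of its speed; a pose out of reach is approached as far as the arm can. A call with a gripper value outside its range is refused whole. The fingers move at their own pace and stop on an object; "grip_force" is the grip in N (left out, the last holds). Time passes only in rows, so rows that do not move let the fingers close. It gives the time, the measured TCP pose, the force, the opening and the grip force at its end, in the units of the state.
- env.observe(): the state, without advancing time (a new reading comes with each control period).
- imaging.get_image(name): name is "scene" or "top"; returns a dict with "pixels" (420x560x3 uint8, red, green, blue), "depth" (420x560 float32, m along the optical axis (not along the pixel's ray), 0 where there is no reading), "fov_y" (degrees; the focal length in pixels is half the picture's height over the tangent of half this angle, whatever the lens; pixels are square), "cx", "cy" (the principal point, pixels), "distortion" ([k1, k2, p1, p2, k3] as OpenCV has them; the pictures are not rectified), "world_from_camera" (4x4, takes a point from camera to world coordinates). Camera axes: x right, y down, z forward; pixel columns grow to the right and rows downward; lengths in m; the calibration is good to about 2 mm. A picture is of the moment at which its call begins.
- job.close_job(): hands the job in; it is judged then, once.
Trained networks look in the newest picture that a camera, given by its name, has taken for a name from the list of things; names that differ only in an ending like _2 or _b are one class to them, and where a whole thing is asked for, a point or a joint stands for the part that bears it (a point fixed in the world has none). Each returns a list of dicts, best first, with "confidence" (0 to 1); they miss things now and then, are a little off and sometimes report something else, mostly with a low value. They report only what shows in the picture. A call takes as long as a camera call. They do not tell look-alikes from the thing itself.
- models.outline_of(camera, query): "region" (420x560 bool, what is visible of it) and "bbox" ([centre column, centre row, width, height] in pixels, round what is visible of it).
- models.tip_of(camera, query): "at" ([column, row] in pixels: a listed point, or the origin of a listed thing).
The state is a dict: "time_s": time; "q": joint angles; "qvel": joint speeds; "joint_efforts": joint torques, N m; "position": TCP position; "tool_rot": TCP orientation; "ft_force": force on the tool from outside, world axes, zero at the start; "wrist_torque": the same for the moment, N m; "grip_width": finger opening in m; "gripper_force": force on a finger pad.
Only numpy, scipy, OpenCV 4.12 (cv2) and the standard library are available. Lean on these libraries where they do the work, as an engineer would, in place of code of your own. Each camera call takes 0.05 s, during which the arm holds its last target. There are 200 camera calls.

## Task

The cedar grilling plank lies hollow side down in the tipping half of the open folding grill pan: take that half by its handle and swing it up past upright, so that the plank slides down to the hinge and tumbles over into the standing half, hollow side up, without the robot touching the plank itself. Then lay the emptied half back open flat under control, never letting it drop or slam, and let go. Finally set the round-bottomed stoneware cup, without dropping it, into the plank's hollow so that it sits home, centred and upright, and leave everything else on the bench where it is.

Things in the scene. Friction and masses are not known exactly. Their poses are not given: they have to be found in the camera images.
- pan: Open folding cast-iron grill pan on a wire rack, fixed to the bench: two shallow halves, each 168 mm (along x) by 148 mm (along y), hinged along the body's x axis. Origin: on the bench under the middle of the hinge. Tipping half towards +y, standing half (never moves) towards -y. Both floors 27 mm above the bench, 4 to 152 mm from the hinge; outer and side rims 5 mm thick, tops 42 mm above the bench.
- pan_hinge (a point): Middle of the hinge axis, 43 mm above the bench; the axis runs along the pan's x. Along the hinge the tipping half has a lip 14.5 mm high above its floor; the standing half has none, so a plank falls into it flat.
- pan_grip (a point): Grip point in the tipping half's black handle: 240 mm from the hinge axis (along the pan's +y when open) and 8 mm below it; it circles about the axis with the half. The straight handle is 22 mm wide (along x), 14 mm thick, its underside 28 mm above the bench when open, and runs from 166 to 281 mm from the hinge. The standing half has the same handle towards -y.
- pan_rest (a point): Middle of the standing half's floor, 27 mm above the bench.
- pan_half (a joint): Angle of the tipping half in rad: 0 = open flat (its start), 1.57 = upright, 3.0 = folded over onto the standing half. Little friction: the half (0.7 kg) falls back, or over, if let go. A plank leaning in it tumbles over soon after it has passed upright (1.65 to 1.8) and needs about half a second to come to rest.
- plank: Cedar plank 110 by 104 mm (its x, y), 20 mm thick, 0.11 kg, loose on the tipping half's floor. A round dished hollow, 54 mm across, is sunk in the middle of one face. Origin: centre of the hollow's mouth, level with that face. z points from there through to the plain face: up at the start (hollow down), down once hollow side up. In the standing half its hollow face lies 47 mm above the bench.
- cup_mid (a point): Centre (half-way up, 39 mm over its bottom) of the stoneware sauce cup: open, round, 78 mm high, 66 mm across, straight-sided above 24 mm, its underside rounded (radius 40 mm) with a small flat 20 mm across on which it stands upright on the bench; about 0.22 kg. Grip it in its upper half, clear of the plank. z up.
- cup_bottom (a point): Centre of the cup's underside. With the cup home in the hollow it lies 9 mm below the plank's hollow face, the cup bearing all round on the hollow's edge; it centres itself if let down a few mm off.
- jar: Bystander: empty amber glass jar, 74 mm across, 98 mm high, near the cup. Origin: middle of its underside.
- shaker: Bystander: aluminium shaker, 52 mm across, 93 mm high, near the cup. Origin: middle of its underside.
- plate: Bystander: white melamine plate, 170 mm across, 18 mm high. Origin: middle of its underside.
- spatula: Bystander: bamboo spatula, 260 mm long, lying on the bench. Origin: underside, near its middle.
- spare: Bystander: flat spare plank without a hollow, 140 by 110 by 12 mm, lying on the bench. Origin: middle of its underside.
- tongs: Bystander: black nylon tongs, 240 mm long, lying on the bench near the robot. Origin: underside, near their middle.
- brush: Bystander: basting brush, 200 mm long, lying on the bench. Origin: underside, near its middle.
Things that resemble listed ones, but are neither listed nor needed, are in the scene too. Leave any purple look-alike of the part that bears cup_mid alone. What is shaped like the plank but white is not meant.

How it is judged (in metres and radians):
On the way, in this order (a step that is already met when the one before it is completed fails the run):
1. the plank has been tipped over, hollow side up, into the standing half (angle between plank's own z axis and vertical above 2.8 rad and x of plank in the frame of pan between -0.035 and 0.035 m and y of plank in the frame of pan between -0.105 and -0.045 m), for 0.2 s.
2. the emptied half is laid back open flat (value of joint pan_half below 0.08 rad), for 0.2 s.
At the end, for the whole second after the job is handed in: Plank at rest hollow side up (within 5 degrees) on the standing half's floor; tipping half open flat (below 0.08 rad); cup released and at rest in the hollow, within 5 mm of its centre, at least 6.5 mm deep (9 mm when home), upright within 5 degrees (angle between plank's own z axis and vertical above 3.05 rad and x of plank in the frame of pan between -0.035 and 0.035 m and y of plank in the frame of pan between -0.105 and -0.045 m and z of plank in the frame of pan below 0.051 m and value of joint pan_half below 0.08 rad and horizontal distance between cup_bottom and plank below 0.005 m and z of cup_bottom in the frame of plank above 0.0065 m and angle between cup_bottom's own z axis and vertical below 0.09 rad and linear speed of each of cup, plank below 0.02 m/s); the robot touches nothing.
It fails at once if the robot touches the plank (contact force between any of the fingers, the arm and plank above 1 N).
It fails at once if the pan half is dropped or slammed (turns faster than 3.5 rad/s) (velocity of joint pan_half above 3.5 rad/s or velocity of joint pan_half below -3.5 rad/s).
It fails at once if the cup is dropped (more than about 18 mm) (contact force between the fingers and cup below 0.05 N and linear speed of cup above 0.6 m/s).
It fails at once if a bystander is pushed more than 30 mm from its place (distance of any of jar, shaker, plate, spatula, spare, tongs, brush from where it was at the start of the episode above 0.03 m).
It also fails if it takes over 72 s, if anything falls off the work surface, if the arm or the gripper's body presses on something with over 40 N, if the wrist force passes 120 N, or if a joint passes its speed limit or range.

## Working session

There is one attempt and no reset: what is moved stays moved. The work goes in short steps, Python scripts to look and compute and a tool call to move; the robot and the scene stay as the last step left them, time stands still between calls to the robot, and variables do not carry over. Pictures are saved under pics/ and viewed, at most 10 in all, crops included, and the job is handed in when it is done.

Besides the shell and the picture viewer there is one more tool, called after ">>>" by a JSON object that holds its "method" and its "body", one argument or row to a line. jog_arm: Moves the arm, as the interface text tells. Its arguments: {"type":"object","properties":{"plan":{"type":"string"},"grip_force":{"type":"number"}},"required":["plan"]}

```bash
mkdir -p pics
cat > h.py <<'E'
import numpy as np, cv2
from rig import env, imaging, job, models
def K(im):
    f=im["pixels"].shape[0]/2/np.tan(np.radians(im["fov_y"])/2)
    return np.array([[f,0,im["cx"]],[0,f,im["cy"]],[0,0,1.]]), np.array(im["distortion"],float)
def rays(im,uv):
    k,d=K(im); p=cv2.undistortPoints(np.array(uv,float).reshape(-1,1,2),k,d).reshape(-1,2)
    return np.c_[p,np.ones(len(p))]
def at_z(im,uv,z):
    T=im["world_from_camera"]; r=rays(im,uv)@T[:3,:3].T; o=T[:3,3]
    return o+r*((z-o[2])/r[:,2])[:,None]
def by_depth(im,uv):
    uv=np.array(uv).reshape(-1,2); r=rays(im,uv); i=uv.round().astype(int)
    D=im["depth"][i[:,1],i[:,0]]; T=im["world_from_camera"]
    return (r*D[:,None])@T[:3,:3].T+T[:3,3]
def cloud(im,mask):
    v,u=np.nonzero(mask&(im["depth"]>0)); return by_depth(im,np.c_[u,v])
def save(im,n): cv2.imwrite("pics/"+n,im["pixels"][:,:,::-1])
E
python3 - <<'E'
from h import *
np.set_printoptions(precision=4,suppress=True)
print(env.tcp_to_grasp, env.observe())
for c in ("top","scene"):
    im=imaging.get_image(c); save(im,c+"0.png"); print(c,im["world_from_camera"].tolist())
    for q,z in (("pan",0),("pan_hinge",.043),("pan_grip",.035),("pan_rest",.027),("cup_mid",.039),("plank",.03),("jar",0),("shaker",0),("plate",0)):
        for r in models.tip_of(c,q)[:4]: print(q,round(r["confidence"],2),np.round(r["at"]),at_z(im,[r["at"]],z)[0])
E
```

```text
-0.0187 {'time_s': 0.0, 'q': array([ 56.248 ,  21.8411,  74.3853,  -0.0013,  83.8583, -12.3352]), 'qvel': array([ 0.0166, -0.0858, -0.0458, -0.0112, -0.0098, -0.033 ]), 'joint_efforts': array([ -0.0013, -44.8463, -23.1275,  -0.0002,   0.0048,  -0.    ]), 'position': array([0.2007, 0.5118, 0.2307]), 'tool_rot': array([[-0.9309,  0.3651, -0.0008],
       [ 0.3651,  0.9309, -0.0012],
       [ 0.0003, -0.0014, -1.    ]]), 'ft_force': array([-0.3832, -0.3644,  0.1556]), 'wrist_torque': array([ 0.0106, -0.0243, -0.0285]), 'gripper_force': 0.0, 'grip_width': 0.0851730968560026}
top [[-0.023295493000391347, -0.9979756320818862, 0.05917734175027164, 0.43181934462535587], [-0.9997271460735557, 0.023152856403101926, -0.0030949384486351453, 0.04770030219324182], [0.001718548658669868, -0.05923329309718536, -0.9982426877164544, 1.4411257485225124], [0.0, 0.0, 0.0, 1.0]]
pan 0.97 [282. 198.] [0.5312 0.031  0.    ]
pan 0.52 [340. 132.] [ 0.7478 -0.1688  0.    ]
pan_hinge 0.78 [279. 196.] [0.537  0.0393 0.043 ]
pan_hinge 0.63 [343. 129.] [ 0.7456 -0.1696  0.043 ]
pan_grip 0.81 [209. 226.] [0.4475 0.
[... 875 characters left out ...]
  0.    ]
pan_hinge 0.57 [292. 224.] [0.5271 0.0507 0.043 ]
pan_hinge 0.23 [170. 193.] [ 0.4245 -0.2586  0.043 ]
pan_grip 0.94 [380. 202.] [0.4498 0.2751 0.035 ]
pan_rest 0.71 [120. 219.] [ 0.4986 -0.3769  0.027 ]
pan_rest 0.67 [263. 237.] [ 0.5539 -0.0184  0.027 ]
pan_rest 0.48 [377. 202.] [0.4444 0.2695 0.027 ]
cup_mid 0.68 [192. 218.] [ 0.5046 -0.191   0.039 ]
cup_mid 0.59 [170. 184.] [ 0.3881 -0.2674  0.039 ]
plank 0.95 [262. 344.] [ 0.8162 -0.0133  0.03  ]
plank 0.56 [317. 216.] [0.4921 0.112  0.03  ]
jar 0.57 [119. 222.] [ 0.4861 -0.3908  0.    ]
shaker 0.85 [114. 261.] [ 0.6047 -0.3714  0.    ]
plate 0.91 [370. 323.] [0.76   0.2115 0.    ]
plate 0.45 [391. 157.] [0.2427 0.3502 0.    ]
```

View pics/top0.png

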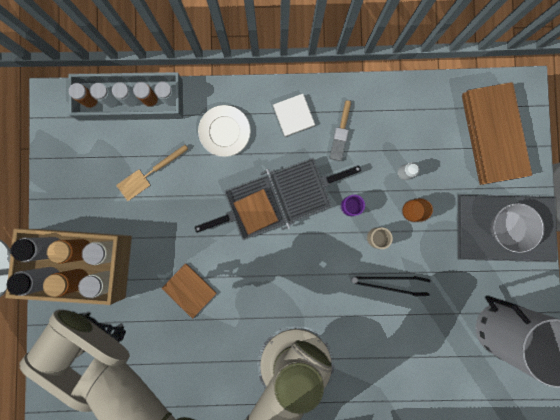

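View pics/scene0.png

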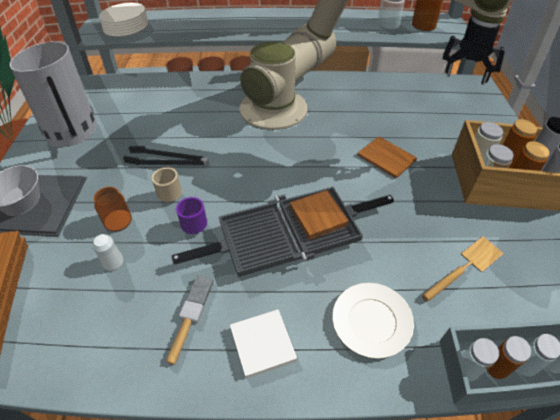

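The top view shows the pan with its tipping handle at about (212,224), the beige cup at (380,238), the purple look-alike at (352,205), and the white false plank at (293,114). The scene view agrees. I'll refine the pan and cup poses and work out the pre-grasp move.

```bash
cat >> h.py <<'E'
from scipy.spatial.transform import Rotation as R
from scipy.linalg import logm, expm
def pose():
    s=env.observe(); T=np.eye(4); T[:3,:3]=s["tool_rot"]; T[:3,3]=s["position"]; return T
def step(T0,T1,n=None):
    """constant tool-frame row whose n-fold repetition takes T0 to T1"""
    D=np.linalg.inv(T0)@T1; a=np.degrees(R.from_matrix(D[:3,:3]).magnitude())
    if n is None: n=int(np.ceil(max(a/6,np.linalg.norm(D[:3,3])/.034)))
    d=np.real(expm(logm(D)/n)); r=np.degrees(R.from_matrix(d[:3,:3]).as_rotvec())
    return n,np.round(np.r_[r,d[:3,3]*100],2)
E
python3 - <<'E'
from h import *
np.set_printoptions(precision=4,suppress=True)
for c in ("top","scene"):
    im=imaging.get_image(c); g=im["pixels"].max(2)
    v,u=np.nonzero(g<40); P=at_z(im,np.c_[u,v],.040)
    x0=np.array([.537,.039]); yy=np.array([-.372,.928])
    d=P[:,:2]-x0; s=d@yy; t=d@np.array([yy[1],-yy[0]])
    for lo,hi in ((.175,.31),(-.31,-.175)):
        m=(s>lo)&(s<hi)&(abs(t)<.03); Q=P[m,:2]; mu=Q.mean(0); e=np.linalg.svd(Q-mu,full_matrices=False)[2][0]; pr=(Q-mu)@e
        print(c,m.sum(),"mean",mu,"yaw",np.degrees(np.arctan2(-e[0],e[1]))," ends",mu+e*np.percentile(pr,1),mu+e*np.percentile(pr,99))
    for r in models.outline_of(c,"cup_mid")[:3]:
        M=r["region"]; C=cloud(im,M); top=C[C[:,2]>.072]
        print("cup",r["confidence"],r["bbox"],im["pixels"][M].mean(0),len(top),[ (top.min(0)+top.max(0))/2,top.max(0)-top.min(0)] if len(top) else 0)
E
```

```text
top 166 mean [0.4562 0.2488] yaw -160.52884873108027  ends [0.4392 0.297 ] [0.4724 0.2032]
top 138 mean [ 0.6017 -0.1678] yaw -161.14481922182586  ends [ 0.5888 -0.1299] [ 0.615  -0.2066]
cup 0.97 [381.1, 238.7, 27.8, 25.6] [124.5295 117.2626 102.9825] 99 [array([ 0.3985, -0.2732,  0.0773]), array([0.0647, 0.0632, 0.0105])]
cup 0.62 [353.5, 207.2, 28.0, 23.5] [75.0098 42.348  99.4436] 83 [array([ 0.5036, -0.1902,  0.0779]), array([0.0621, 0.0654, 0.0111])]
scene 254 mean [0.4621 0.2508] yaw 18.33798891431729  ends [0.4773 0.205 ] [0.4449 0.3029]
scene 130 mean [ 0.6081 -0.1597] yaw 19.54339480970008  ends [ 0.6275 -0.2143] [ 0.5964 -0.1266]
cup 0.8 [166.3, 184.3, 32.4, 32.8] [126.676  116.5743  98.1931] 160 [array([ 0.3998, -0.2716,  0.0761]), array([0.0658, 0.0657, 0.0082])]
cup 0.41 [373.8, 321.7, 82.0, 74.2] [244.1474 242.4058 236.5824] 0 0
```

```bash
cat >> h.py <<'E'
H=np.array([.5315,.0445,.043]); YAW=19.4
def panR(): return R.from_euler('z',YAW,degrees=True).as_matrix()
def grip_pose(a,back=0,th=0,r=.24,dz=-.008):
    """tool pose gripping the handle of the half at angle th, tool a deg below horizontal at th=0"""
    P=panR(); x,y,z=P.T; a=np.radians(a); zt=-np.cos(a)*y-np.sin(a)*z
    T=np.eye(4); T[:3,:3]=np.c_[np.cross(x,zt),x,zt]; T[:3,3]=H+r*y+dz*z+(.0187-back)*zt
    M=np.eye(4); M[:3,:3]=R.from_rotvec(np.radians(th)*x).as_matrix(); M[:3,3]=H-M[:3,:3]@H
    return M@T
E
python3 - <<'E'
from h import *
np.set_printoptions(precision=3,suppress=True)
G=grip_pose(38,.14); print(G); print(step(pose(),G)); print(step(pose(),G,16))
E
```

```text
[[-0.204  0.943  0.262  0.42 ]
 [ 0.581  0.332 -0.743  0.361]
 [-0.788  0.    -0.616  0.11 ]
 [ 0.     0.     0.     1.   ]]
(12, array([ 1.86, -4.06,  3.81, -1.72,  0.5 ,  1.87]))
(16, array([ 1.39, -3.04,  2.85, -1.28,  0.39,  1.42]))
```

>>> {"method": "jog_arm", "body": {
  "plan": "1.4 -3 2.9 -1.3 0.4 1.4 0;1.4 -3 2.9 -1.3 0.4 1.4 0;1.4 -3 2.9 -1.3 0.4 1.4 0;1.4 -3 2.9 -1.3 0.4 1.4 0;1.4 -3 2.9 -1.3 0.4 1.4 0;1.4 -3 2.9 -1.3 0.4 1.4 0;1.4 -3 2.9 -1.3 0.4 1.4 0;1.4 -3 2.9 -1.3 0.4 1.4 0",
  "grip_force": 30
}}

```text
time_s: 1.87
position: [0.3176, 0.4689, 0.1397]
tool_rot: [[-0.652, 0.722, 0.234], [0.622, 0.685, -0.379], [-0.434, -0.101, -0.895]]
ft_force: [0.8, 0.8, 0.6]
grip_width: 0.0856
gripper_force: 0.0
```

```bash
cat > st.py <<'E'
from h import *
np.set_printoptions(precision=3,suppress=True)
s=env.observe(); print(s["time_s"],"q",s["q"],"p",s["position"],"F",s["ft_force"],"w",s["grip_width"])
E
cat > st1.py <<'E'
from st import *
G=grip_pose(38,.14); print(step(pose(),G))
E
python3 st1.py
```

```text
1.8667 q [ 54.683  34.708  72.357 -24.338  84.46   14.705] p [0.318 0.469 0.14 ] F [0.795 0.84  0.569] w 0.08562482549284857
(6, array([ 1.79, -4.09,  3.75, -1.69,  0.5 ,  1.86]))
```

>>> {"method": "jog_arm", "body": {
  "plan": "1.4 -3.1 2.8 -1.3 0.4 1.4 0;1.4 -3.1 2.8 -1.3 0.4 1.4 0;1.4 -3.1 2.8 -1.3 0.4 1.4 0;1.4 -3.1 2.8 -1.3 0.4 1.4 0;1.4 -3.1 2.8 -1.3 0.4 1.4 0;1.4 -3.1 2.8 -1.3 0.4 1.4 0;1.4 -3.1 2.8 -1.3 0.4 1.4 0;1.4 -3.1 2.8 -1.3 0.4 1.4 0"
}}

```text
time_s: 2.53
position: [0.4223, 0.3593, 0.1123]
tool_rot: [[-0.205, 0.944, 0.258], [0.575, 0.329, -0.749], [-0.792, -0.006, -0.61]]
ft_force: [0.1, 0.5, -0.6]
grip_width: 0.0857
gripper_force: 0.0
```

```bash
python3 st1.py
python3 - <<'E'
from h import *
print(step(pose(),grip_pose(38,.0)),pose()[:3,:3])
im=imaging.get_image("scene"); cv2.imwrite("pics/s1.png",cv2.resize(im["pixels"][100:300,240:500,::-1],None,fx=3,fy=3))
E
```

```text
2.5333 q [ 46.893  44.291  71.429 -44.555  93.97   36.64 ] p [0.422 0.359 0.112] F [ 0.085  0.456 -0.627] w 0.08569957644449627
(1, array([-0.34,  0.38,  0.16,  0.35, -0.15, -0.02]))
(5, array([-0.07,  0.08,  0.03,  0.08, -0.02,  2.8 ])) [[-0.20541513  0.94418086  0.25754054]
 [ 0.57482497  0.32937601 -0.74905787]
 [-0.79207378 -0.00582709 -0.61039755]]
```

View pics/s1.png

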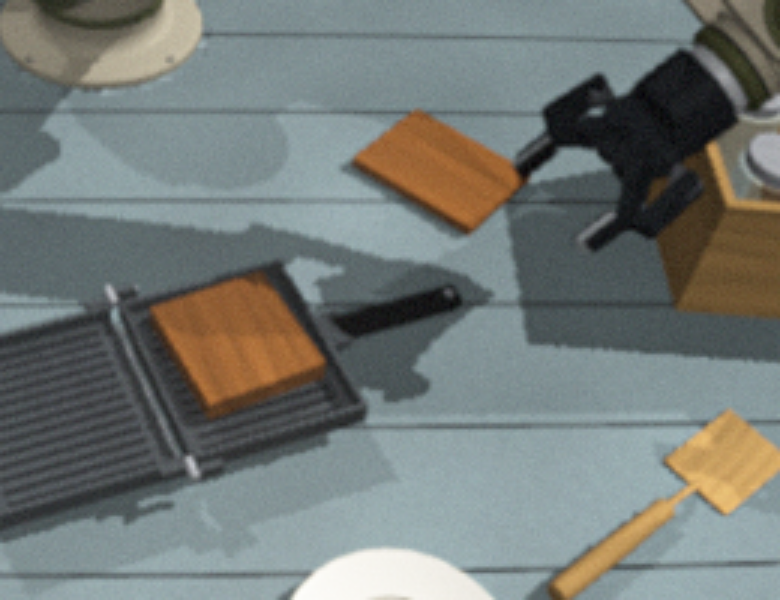

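The gripper lines up with the handle, which ends near crop (450,297). The hinge knobs show at crop (115,292) and (192,467), and I'll use them to check the pan pose.

Run:
```python
from h import *
np.set_printoptions(precision=4,suppress=True)
im=imaging.get_image("scene")
A=at_z(im,[[278.3,197.3],[304,255.7],[390.5,199]],.043); print(A,(A[0]+A[1])/2,np.degrees(np.arctan2(A[1,1]-A[0,1],A[1,0]-A[0,0])))
Hh=by_depth(im,[[380,202],[375,203],[370,205],[386,200]]); print(Hh)
print((panR().T@(np.r_[A,Hh]-H).T).T)
```

```text
[[0.4413 0.018  0.043 ]
 [0.6175 0.0753 0.043 ]
 [0.4475 0.3018 0.043 ]] [0.5294 0.0466 0.043 ] 18.014358832558667
[[0.4558 0.2737 0.041 ]
 [0.4603 0.26   0.0423]
 [0.4662 0.2466 0.0414]
 [0.4508 0.2897 0.0429]]
[[-0.0939  0.0049 -0.    ]
 [ 0.0914  0.0005  0.    ]
 [ 0.0062  0.2706 -0.    ]
 [ 0.0048  0.2414 -0.002 ]
 [ 0.0044  0.2269 -0.0007]
 [ 0.0055  0.2123 -0.0016]
 [ 0.0053  0.2581 -0.0001]]
```

>>> {"method": "jog_arm", "body": {
  "plan": "-0.1 0.1 0 0.1 0 2.6 0;-0.1 0.1 0 0.1 0 2.6 0;-0.1 0.1 0 0.1 0 2.6 0"
}}

```text
time_s: 2.88
position: [0.4411, 0.3038, 0.062]
tool_rot: [[-0.211, 0.941, 0.263], [0.582, 0.337, -0.74], [-0.786, -0.003, -0.619]]
ft_force: [1.5, 0.5, 1.1]
grip_width: 0.0852
gripper_force: 0.0
```

Run:
```python
from h import *
np.set_printoptions(precision=4,suppress=True)
print(step(pose(),grip_pose(38,.0),2))
for c in("top","scene"):
    im=imaging.get_image(c); g=im["pixels"].max(2)
    P=np.zeros(g.shape+(3,)); v,u=np.nonzero(im["depth"]>0); P[v,u]=by_depth(im,np.c_[u,v])
    L=(P-H)@panR()
    for s,lo,hi in ((1,.178,.27),(-1,.178,.27)):
        y=s*L[...,1]; m=(y>lo)&(y<hi)&(abs(L[...,0])<.03)&(P[...,2]>.032)&(P[...,2]<.05); q=L[m]
        print(c,s,m.sum(),q.mean(0),np.percentile(q[:,0],[5,50,95]), np.polyfit(q[:,1],q[:,0],1))
```

```text
(2, array([ 0.07, -0.11,  0.16, -0.01, -0.05,  3.13]))
top 1 206 [-0.0011  0.2239 -0.0026] [-0.0109 -0.0012  0.009 ] [-0.0021 -0.0006]
top -1 198 [-0.0019 -0.2242 -0.0022] [-0.0118 -0.0017  0.008 ] [ 0.0028 -0.0013]
scene 1 295 [ 0.0023  0.2235 -0.0017] [-0.0094  0.0035  0.0104] [-0.0071  0.0038]
scene -1 394 [ 0.0013 -0.2242 -0.0023] [-0.0102  0.0021  0.0097] [0.0102 0.0035]
```

>>> {"method": "jog_arm", "body": {
  "plan": "0 0 0 0 0 3.1 0;0 0 0 0 0 3.1 0;0 0 0 0 0 0 0;0 0 0 0 0 0 255;0 0 0 0 0 0 255;0 0 0 0 0 0 255;0 0 0 0 0 0 255;0 0 0 0 0 0 255;0 0 0 0 0 0 255;0 0 0 0 0 0 255",
  "grip_force": 30
}}

```text
time_s: 3.82
position: [0.4556, 0.2577, 0.0247]
tool_rot: [[-0.21, 0.943, 0.259], [0.58, 0.333, -0.744], [-0.787, -0.006, -0.616]]
ft_force: [-10.7, 2.8, 6.4]
grip_width: 0.0216
gripper_force: 31.2
```

```bash
python3 st.py
python3 - <<'E'
from h import *
print(step(pose(),grip_pose(38,.0),1)); print((pose()[:3,3]-H)@panR())
# rotation increment from actual pose about hinge
T=pose(); x=panR()[:,0]; M=np.eye(4); M[:3,:3]=R.from_rotvec(np.radians(4)*x).as_matrix(); M[:3,3]=H-M[:3,:3]@H
print(step(T,M@T,1))
E
```

```text
3.8167 q [ 37.706  47.031  85.412 -50.147  76.604  43.573] p [0.456 0.258 0.025] F [-10.745   2.811   6.408] w 0.021559836060285376
(1, array([-0.14, -0.05,  0.31,  0.04,  0.08,  0.16]))
[-0.00076291  0.22627205 -0.0182721 ]
(1, array([-0.02,  4.  , -0.01, -1.2 , -0.01, -1.03]))
```

>>> {"method": "jog_arm", "body": {
  "plan": "0 2 0 -0.6 0 -0.52 255;0 4 0 -1.2 0 -1.03 255;0 4 0 -1.2 0 -1.03 255;0 4 0 -1.2 0 -1.03 255;0 4 0 -1.2 0 -1.03 255;0 2 0 -0.6 0 -0.52 255;0 0 0 0 0 0 255",
  "grip_force": 40
}}

```text
time_s: 4.4
position: [0.4581, 0.2505, 0.1041]
tool_rot: [[-0.286, 0.943, 0.17], [0.802, 0.332, -0.496], [-0.524, -0.005, -0.852]]
ft_force: [-13.0, 6.5, -0.5]
grip_width: 0.0213
gripper_force: 41.3
```

```bash
cat > st2.py <<'E'
from st import *
p=(pose()[:3,3]-H)@panR(); zt=panR().T@pose()[:3,2]
g=p-.0187*zt; print("grasp in pan",g,"r",np.hypot(g[1],g[2]),"theta",np.degrees(np.arctan2(g[2],g[1]))+1.9, "tool th",np.degrees(np.arctan2(zt[2],zt[1]))+142)
E
python3 st2.py
```

```text
4.4 q [ 30.296  32.692  85.989 -32.814  71.441  24.303] p [0.458 0.25  0.104] F [-12.996   6.477  -0.524] w 0.02134526153486296
grasp in pan [-0.001  0.228  0.077] r 0.24111694089622593 theta 20.524091230276586 tool th 20.400610652469567
```

Smooth so far; continuing.

>>> {"method": "jog_arm", "body": {
  "plan": "0 4 0 -1.2 0 -1.03 255;0 4 0 -1.2 0 -1.03 255;0 4 0 -1.2 0 -1.03 255;0 4 0 -1.2 0 -1.03 255;0 4 0 -1.2 0 -1.03 255;0 4 0 -1.2 0 -1.03 255;0 4 0 -1.2 0 -1.03 255;0 4 0 -1.2 0 -1.03 255;0 4 0 -1.2 0 -1.03 255;0 2 0 -0.6 0 -0.52 255"
}}

```text
time_s: 5.23
position: [0.4854, 0.1716, 0.2256]
tool_rot: [[-0.333, 0.942, -0.047], [0.936, 0.336, 0.103], [0.113, -0.01, -0.994]]
ft_force: [-20.1, 1.7, 8.5]
grip_width: 0.0219
gripper_force: 43.2
```

```bash
python3 st2.py
```

```text
5.2333 q [  3.142  18.947  80.057   6.104  83.421 -17.319] p [0.485 0.172 0.226] F [-20.149   1.669   8.477] w 0.021871544802139795
grasp in pan [-0.001  0.133  0.201] r 0.24121560751221818 theta 58.42622377646902 tool th 58.48944220041919
```

>>> {"method": "jog_arm", "body": {
  "plan": "0 4 0 -1.2 -0.02 -1.03 255;0 4 0 -1.2 -0.02 -1.03 255;0 4 0 -1.2 -0.02 -1.03 255;0 4 0 -1.2 -0.02 -1.03 255;0 4 0 -1.2 -0.02 -1.03 255;0 4 0 -1.2 -0.02 -1.03 255;0 3 0 -0.9 0 -0.77 255;0 0 0 0 0 0 255"
}}

```text
time_s: 5.9
position: [0.5179, 0.0778, 0.2672]
tool_rot: [[-0.276, 0.942, -0.193], [0.787, 0.337, 0.517], [0.552, -0.009, -0.834]]
ft_force: [-22.1, -5.0, 15.2]
grip_width: 0.0215
gripper_force: 44.3
```

```bash
python3 st2.py
```

```text
5.9 q [-17.451  24.146  71.707  26.728 104.633 -34.856] p [0.518 0.078 0.267] F [-22.148  -5.022  15.249] w 0.021517581271049836
grasp in pan [-0.002  0.026  0.24 ] r 0.24119234324196523 theta 85.80572283628669 tool th 85.49235293154382
```

>>> {"method": "jog_arm", "body": {
  "plan": "0 2.5 0 -0.75 -0.02 -0.64 255;0 2.5 0 -0.75 -0.02 -0.64 255;0 2.5 0 -0.75 -0.02 -0.64 255;0 2.5 0 -0.75 -0.02 -0.64 255;0 2.5 0 -0.75 -0.02 -0.64 255;0 2.5 0 -0.75 -0.02 -0.64 255;0 2.5 0 -0.75 0 -0.64 255;0 0 0 0 0 0 255;0 0 0 0 0 0 255;0 0 0 0 0 0 255"
}}

```text
time_s: 6.73
position: [0.5402, 0.0139, 0.2678]
tool_rot: [[-0.211, 0.941, -0.265], [0.597, 0.339, 0.727], [0.774, -0.005, -0.633]]
ft_force: [-17.8, -9.0, 14.0]
grip_width: 0.0214
gripper_force: 44.3
```

```bash
python3 st2.py
python3 - <<'E'
from h import *
im=imaging.get_image("scene"); cv2.imwrite("pics/s2.png",cv2.resize(im["pixels"][60:310,150:450,::-1],None,fx=2.4,fy=2.4))
E
```

```text
6.7333 q [-26.598  32.567  65.613  36.916 117.826 -39.395] p [0.54  0.014 0.268] F [-17.778  -8.994  14.008] w 0.021392713617997144
grasp in pan [-0.002 -0.046  0.237] r 0.24109089270786002 theta 102.95374522844855 tool th 102.6925786770087
```

View pics/s2.png

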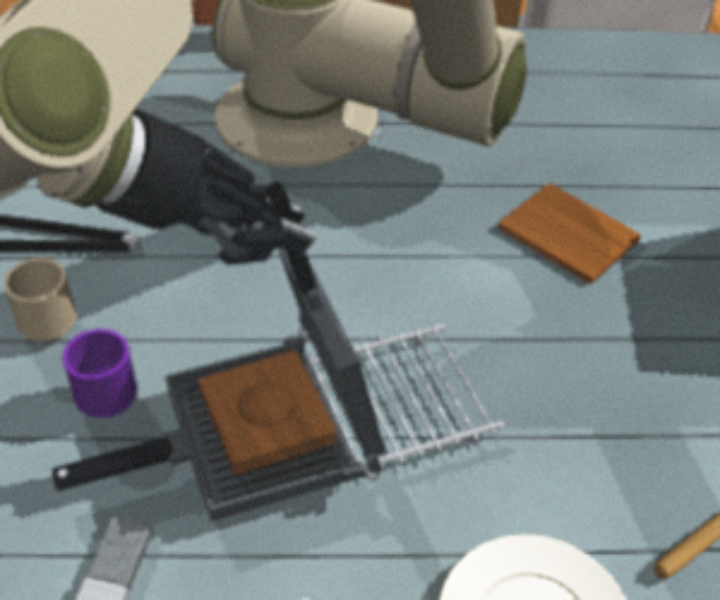

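The plank is lying hollow side up in the standing half, with its hollow at crop (267,405). Now I'll lay the half back under control.

>>> {"method": "jog_arm", "body": {
  "plan": "0 -2 0 0.57 0 0.55 255;0 -4 0 1.13 0 1.11 255;0 -4 0 1.13 0 1.11 255;0 -4 0 1.13 0 1.11 255;0 -4 0 1.13 0 1.11 255;0 -4 0 1.13 0 1.11 255;0 -4 0 1.13 0 1.11 255;0 -4 0 1.13 0 1.11 255;0 -4 0 1.13 0 1.11 255;0 -4 0 1.13 0 1.11 255"
}}

```text
time_s: 7.62
position: [0.4919, 0.1525, 0.2386]
tool_rot: [[-0.328, 0.942, -0.076], [0.92, 0.336, 0.201], [0.215, -0.004, -0.977]]
ft_force: [-4.4, -0.5, 1.2]
grip_width: 0.0213
gripper_force: 42.5
```

>>> {"method": "jog_arm", "body": {
  "plan": "0 -4 0 1.13 0.01 1.11 255;0 -4 0 1.13 0.01 1.11 255;0 -4 0 1.13 0.01 1.11 255;0 -4 0 1.13 0.01 1.11 255;0 -4 0 1.13 0.01 1.11 255;0 -4 0 1.13 0.01 1.11 255;0 -4 0 1.13 0.01 1.11 255;0 -4 0 1.13 0.01 1.11 255;0 -4 0 1.13 0 1.11 255;0 0 0 0 0 0 255"
}}

```text
time_s: 8.45
position: [0.461, 0.2417, 0.1304]
tool_rot: [[-0.313, 0.941, 0.129], [0.861, 0.339, -0.379], [-0.401, -0.007, -0.916]]
ft_force: [-0.1, 0.2, -1.3]
grip_width: 0.0214
gripper_force: 43.7
```

```bash
python3 st2.py
python3 - <<'E'
from h import *
print(step(pose(),grip_pose(38,.0,2),6))
E
```

```text
8.45 q [ 26.012  28.293  85.693 -24.883  70.938  15.399] p [0.461 0.242 0.13 ] F [-0.076  0.169 -1.286] w 0.021415222613980194
grasp in pan [-0.001  0.217  0.105] r 0.2408477265933669 theta 27.628644959928515 tool th 28.369684916750685
(6, array([-0.02, -4.4 ,  0.09,  1.17,  0.03,  1.21]))
```

>>> {"method": "jog_arm", "body": {
  "plan": "0 -4 0 1.12 0 1.11 255;0 -4 0 1.12 0 1.11 255;0 -4 0 1.12 0 1.11 255;0 -4 0 1.12 0 1.11 255;0 -4 0 1.12 0 1.11 255;0 -3 0 0.84 0 0.83 255;0 -2 0 0.56 0 0.55 255;0 -1 0 0.28 0 0.28 255;0 -1 0 0.28 0 0.28 255;0 0 0 0 0 0 255"
}}

```text
time_s: 9.28
position: [0.4555, 0.2577, 0.0287]
tool_rot: [[-0.217, 0.942, 0.255], [0.6, 0.335, -0.727], [-0.77, -0.005, -0.638]]
ft_force: [-2.1, 6.3, -2.1]
grip_width: 0.0211
gripper_force: 44.9
```

```bash
python3 st2.py
```

```text
9.2833 q [ 37.317  46.     85.714 -49.13   75.698  42.538] p [0.456 0.258 0.029] F [-2.086  6.302 -2.073] w 0.02114804180670233
grasp in pan [-0.001  0.241 -0.002] r 0.24077361072018563 theta 1.3295949357257768 tool th 1.620393367542448
```

>>> {"method": "jog_arm", "body": {
  "plan": "0 -0.6 0 0.17 0 0.17 255;0 -0.6 0 0.17 0 0.17 255;0 0 0 0 0 0 255;0 0 0 0 0 0 255;0 0 0 0 0 0 100;0 0 0 0 0 0 0;0 0 0 0 0 0 0;0 0 0 0 0 0 0;0 0 0 0 0 0 0;0 0 0 0 0 0 0"
}}

```text
time_s: 10.12
position: [0.4562, 0.2567, 0.0248]
tool_rot: [[-0.211, 0.942, 0.261], [0.584, 0.335, -0.739], [-0.784, -0.004, -0.621]]
ft_force: [-0.3, -0.4, 0.0]
grip_width: 0.0852
gripper_force: 0.0
```

```bash
python3 st2.py
```

```text
10.1167 q [ 37.534  46.833  85.646 -50.128  76.15   43.524] p [0.456 0.257 0.025] F [-0.264 -0.403  0.032] w 0.08520226023776326
grasp in pan [-0.001  0.24  -0.007] r 0.23989610491660557 theta 0.3344326054808704 tool th 0.3687658638149287
```

>>> {"method": "jog_arm", "body": {
  "plan": "0 0 0 0 0 -2 0;0 0 0 0 0 -3 0;0 0 0 0 0 -3.5 0;0 0 0 0 0 -3.5 0;0 0 0 0 0 -3.5 0;0 0 0 0 0 -2 0"
}}

```text
time_s: 10.62
position: [0.4097, 0.3887, 0.1357]
tool_rot: [[-0.21, 0.942, 0.263], [0.586, 0.337, -0.737], [-0.783, -0.001, -0.622]]
ft_force: [-0.4, 1.3, 0.6]
grip_width: 0.0852
gripper_force: 0.0
```

Run:
```python
from h import *
np.set_printoptions(precision=4,suppress=True)
for c in ("top","scene"):
    im=imaging.get_image(c)
    if c=="top": cv2.imwrite("pics/t3.png",cv2.resize(im["pixels"][120:280,190:440,::-1],None,fx=3.2,fy=3.2))
    else: cv2.imwrite("pics/s3.png",cv2.resize(im["pixels"][160:300,90:410,::-1],None,fx=2.5,fy=2.5))
    for q,z in (("plank",.047),("cup_mid",.039)):
        for r in models.tip_of(c,q)[:2]: print(c,q,round(r["confidence"],2),np.round(r["at"]),at_z(im,[r["at"]],z)[0])
    v,u=np.nonzero(im["depth"]>0); P=by_depth(im,np.c_[u,v]); L=(P-H)@panR(); col=im["pixels"][v,u].astype(float)
    # plank top: brownish in the standing half
    m=(L[:,1]<.01)&(L[:,1]>-.15)&(abs(L[:,0])<.09)&(P[:,2]>.041)&(P[:,2]<.056)&(col[:,0]>col[:,2]*1.6)
    uv=np.c_[u,v][m]; W=at_z(im,uv,.047)[:,:2].astype(np.float32); r=cv2.minAreaRect(W*1000); print(c,"plank",m.sum(),r,np.median(P[m,2]))
    m=(L[:,1]>.17)&(L[:,1]<.28)&(abs(L[:,0])<.02)&(P[:,2]>.02)&(P[:,2]<.3); print("handle z",np.percentile(P[m,2],[10,50,90]))
    for r in models.outline_of(c,"cup_mid")[:3]:
        M=r["region"]; C=cloud(im,M); top=C[C[:,2]>.072]
        if len(top): print("cup",r["confidence"],im["pixels"][M].mean(0),cv2.minEnclosingCircle((top[:,:2]*1000).astype(np.float32)),np.percentile(top[:,2],95))
```

```text
top plank 0.93 [294. 115.] [ 0.7944 -0.0131  0.047 ]
top plank 0.58 [298. 195.] [ 0.5376 -0.0219  0.047 ]
top cup_mid 0.72 [376. 237.] [ 0.4002 -0.2654  0.039 ]
top cup_mid 0.6 [353. 208.] [ 0.4917 -0.1962  0.039 ]
top plank 926 ((541.540771484375, -23.0313720703125), (108.86834716796875, 103.53199005126953), 21.553733825683594) 0.046089513358921974
handle z [0.0363 0.0405 0.0442]
cup 0.68 [ 75.6667  42.402  100.6348] ((503.1175537109375, -190.29885864257812), 33.60753631591797) 0.08165818910841366
cup 0.67 [123.1932 116.2357 102.0127] ((398.5060729980469, -273.3484802246094), 32.87822723388672) 0.0814468880324247
scene plank 0.93 [261. 346.] [ 0.8279 -0.0146  0.047 ]
scene plank 0.85 [262. 228.] [ 0.5432 -0.0212  0.047 ]
scene cup_mid 0.85 [170. 184.] [ 0.391  -0.2668  0.039 ]
scene cup_mid 0.69 [190. 218.] [ 0.5058 -0.195   0.039 ]
scene plank 1579 ((543.5441284179688, -24.10070037841797), (115.39468383789062, 104.8671646118164), 21.254472732543945) 0.04726982804464919
handle z [0.0357 0.042  0.0441]
cup 0.91 [ 79.2489  49.5284 106.4811] ((503.2119445800781, -191.01910400390625), 33.77109909057617) 0.07980220153379036
cup 0.55 [126.2008 115.7852  97.2371] ((400.239990234375, -272.24176025390625), 33.94654846191406) 0.07932510544281599
```

View pics/t3.png

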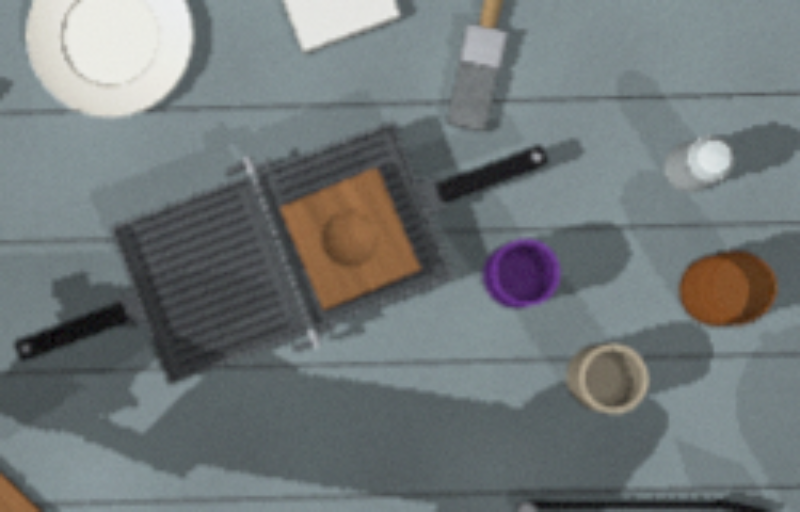

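View pics/s3.png

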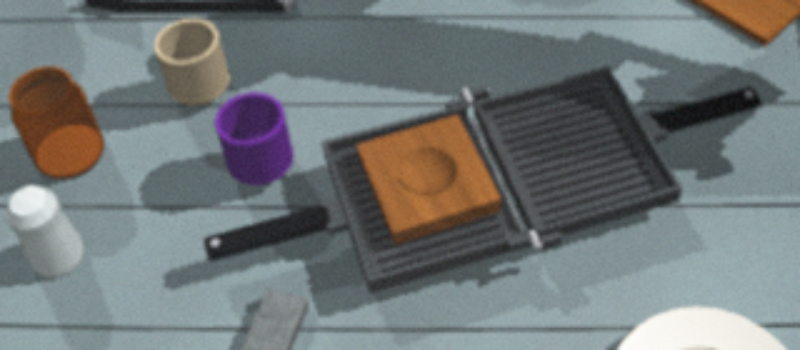

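The half is flat and empty. The plank's hollow shows at top crop (349,237), and the cup stands at top crop (610,379). Next I'll go to the cup.

```bash
cat >> h.py <<'E'
def down(x,y,z,yaw=19.4):
    T=np.eye(4); c,s=np.cos(np.radians(yaw)),np.sin(np.radians(yaw))
    T[:3,:3]=np.c_[[-s,c,0],[c,s,0],[0,0,-1]]; T[:3,3]=[x,y,z]; return T
E
python3 - <<'E'
from h import *
a,b,c=pose(),down(.42,.15,.28),down(.399,-.273,.17)
print(step(a,b,10),step(b,c,14))
im=imaging.get_image("top"); print(at_z(im,[[299.1,194.1]],.043))
im=imaging.get_image("scene"); print(at_z(im,[[90+428/2.5,160+170/2.5]],.043))
E
```

```text
(10, array([-0.02,  5.17,  0.02, -2.77, -0.7 , -0.23])) (14, array([ 0.  ,  0.  , -0.  , -2.8 , -1.15,  0.79]))
[[ 0.54098209 -0.02472229  0.043     ]]
[[ 0.53887926 -0.02221196  0.043     ]]
```

>>> {"method": "jog_arm", "body": {
  "plan": "0 5.2 0 -2.8 -0.7 -0.2 0;0 5.2 0 -2.8 -0.7 -0.2 0;0 5.2 0 -2.8 -0.7 -0.2 0;0 5.2 0 -2.8 -0.7 -0.2 0;0 5.2 0 -2.8 -0.7 -0.2 0;0 5.2 0 -2.8 -0.7 -0.2 0;0 5.2 0 -2.8 -0.7 -0.2 0;0 5.2 0 -2.8 -0.7 -0.2 0;0 5.2 0 -2.8 -0.7 -0.2 0;0 5.2 0 -2.8 -0.7 -0.2 0"
}}

```text
time_s: 11.95
position: [0.4218, 0.1457, 0.2799]
tool_rot: [[-0.335, 0.942, -0.003], [0.942, 0.335, 0.009], [0.01, 0.0, -1.0]]
ft_force: [1.1, 0.2, -1.1]
grip_width: 0.0853
gripper_force: 0.0
```

>>> {"method": "jog_arm", "body": {
  "plan": "0 0 0 -2.8 -1.1 0 0;0 0 0 -2.8 -1.1 0 0;0 0 0 -2.8 -1.1 0 0;0 0 0 -2.8 -1.1 0 0;0 0 0 -2.8 -1.1 0 0;0 0 0 -2.8 -1.1 0 0;0 0 0 -2.8 -1.1 0 0;0 0 0 -2.8 -1.1 0.5 0;0 0 0 -2.8 -1.1 1 0;0 0 0 -2.8 -1.1 1 0"
}}

```text
time_s: 12.78
position: [0.4113, -0.1554, 0.2519]
tool_rot: [[-0.334, 0.942, -0.005], [0.942, 0.334, 0.004], [0.006, -0.003, -1.0]]
ft_force: [0.4, 0.5, -0.2]
grip_width: 0.0856
gripper_force: 0.0
```

```bash
python3 st.py
python3 - <<'E'
from h import *
print(pose());print(step(pose(),down(.399,-.273,.15)))
E
```

```text
12.7833 q [-36.209   9.857  87.974   0.026  82.56  -55.744] p [ 0.411 -0.155  0.252] F [ 0.413  0.452 -0.202] w 0.085638352294283
[[-0.33431228  0.94244782 -0.00523521  0.4113382 ]
 [ 0.94244401  0.33433527  0.00438349 -0.15538401]
 [ 0.00588153 -0.00346844 -0.99997669  0.25194321]
 [ 0.          0.          0.          1.        ]]
(5, array([-0.04, -0.07,  0.03, -2.14, -1.01,  2.03]))
```

>>> {"method": "jog_arm", "body": {
  "plan": "0 -0.1 0 -2.1 -1 1.7 0;0 -0.1 0 -2.1 -1 2 0;0 -0.1 0 -2.1 -1 2 0;0 -0.1 0 -2.1 -1 2 0;0 0 0 -2.1 -1 2 0;0 0 0 0 0 0 0;0 0 0 0 0 0 0"
}}

```text
time_s: 13.37
position: [0.3988, -0.2697, 0.1541]
tool_rot: [[-0.333, 0.943, -0.005], [0.943, 0.333, 0.0], [0.002, -0.005, -1.0]]
ft_force: [0.2, -0.2, 0.3]
grip_width: 0.0854
gripper_force: 0.0
```

Run:
```python
from h import *
np.set_printoptions(precision=4,suppress=True)
print(pose()[:3,3],step(pose(),down(.3992,-.2728,.037)))
im=imaging.get_image("scene"); cv2.imwrite("pics/s4.png",cv2.resize(im["pixels"][100:260,70:270,::-1],None,fx=3.5,fy=3.5))
```

```text
[ 0.3988 -0.2697  0.1541] (4, array([-0.07, -0.03,  0.01, -0.08, -0.01,  2.93]))
```

View pics/s4.png

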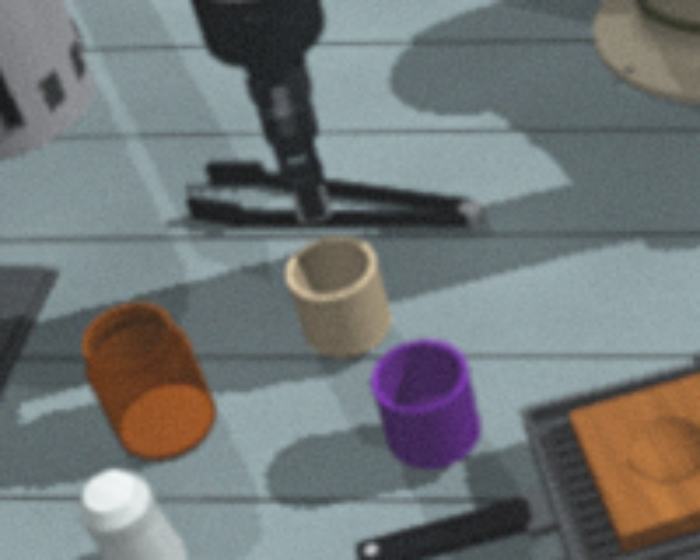

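The gripper is centred over the beige cup (crop 337,297), so I'll descend and grip it.

>>> {"method": "jog_arm", "body": {
  "plan": "-0.1 0 0 -0.1 0 2.9 0;-0.1 0 0 -0.1 0 2.9 0;-0.1 0 0 -0.1 0 2.9 0;0 0 0 0 0 2.2 0;0 0 0 0 0 0.7 0;0 0 0 0 0 0 0;0 0 0 0 0 0 255;0 0 0 0 0 0 255;0 0 0 0 0 0 255;0 0 0 0 0 0 255",
  "grip_force": 30
}}

```text
time_s: 14.25
position: [0.4012, -0.2728, 0.0409]
tool_rot: [[-0.335, 0.942, 0.004], [0.942, 0.335, -0.003], [-0.004, 0.003, -1.0]]
ft_force: [-1.4, -0.2, 6.5]
grip_width: 0.0654
gripper_force: 32.1
```

>>> {"method": "jog_arm", "body": {
  "plan": "0 0 0 0 0 0 255;0 0 0 0 0 0 255"
}}

```text
time_s: 14.42
position: [0.4012, -0.2729, 0.041]
tool_rot: [[-0.335, 0.942, 0.004], [0.942, 0.335, -0.003], [-0.004, 0.003, -1.0]]
ft_force: [-1.4, 0.2, 6.4]
grip_width: 0.0656
gripper_force: 32.1
```

>>> {"method": "jog_arm", "body": {
  "plan": "0 0 0 0 0 -0.5 255;0 0 0 0 0 -1.5 255;0 0 0 0 0 -2.5 255;0 0 0 0 0 -2.8 255;0 0 0 0 0 -2.8 255;0 0 0 0 0 -2.8 255;0 0 0 0 0 -2 255;0 0 0 0 0 0 255",
  "grip_force": 40
}}

```text
time_s: 15.08
position: [0.4013, -0.2731, 0.1928]
tool_rot: [[-0.335, 0.942, 0.007], [0.942, 0.335, -0.006], [-0.009, 0.005, -1.0]]
ft_force: [0.3, 0.1, -2.9]
grip_width: 0.0648
gripper_force: 45.2
```

```bash
python3 st.py
python3 - <<'E'
from h import *
print(step(pose(),down(.541,-.0235,.16)))
E
```

```text
15.0833 q [-48.283  17.104  88.43    0.08   73.907 -67.9  ] p [ 0.401 -0.273  0.193] F [ 0.278  0.085 -2.866] w 0.06477443457655531
(9, array([0.03, 0.05, 0.02, 2.1 , 2.39, 0.36]))
```

>>> {"method": "jog_arm", "body": {
  "plan": "0 0.1 0 1 1.2 0 255;0 0.1 0 2 2.3 0 255;0 0.1 0 2.1 2.4 0 255;0 0.1 0 2.1 2.4 0.1 255;0.1 0 0 2.1 2.4 0.5 255;0.1 0 0 2.1 2.4 0.7 255;0.1 0 0 2.1 2.4 0.7 255;0 0 0 2.1 2.4 0.7 255;0 0 0 2 2.2 0.5 255;0 0 0 1 1.2 0 255"
}}

```text
time_s: 15.92
position: [0.5384, -0.0222, 0.1551]
tool_rot: [[-0.337, 0.941, -0.008], [0.941, 0.337, 0.006], [0.009, -0.006, -1.0]]
ft_force: [-0.6, -0.5, -3.3]
grip_width: 0.0648
gripper_force: 45.3
```

>>> {"method": "jog_arm", "body": {
  "plan": "0 0 0 0 0 0 255;0 0 0 0 0 0 255"
}}

```text
time_s: 16.08
position: [0.5381, -0.0246, 0.1562]
tool_rot: [[-0.337, 0.942, -0.007], [0.942, 0.337, 0.005], [0.007, -0.005, -1.0]]
ft_force: [-0.7, -0.1, -2.0]
grip_width: 0.0652
gripper_force: 45.3
```

```bash
python3 st.py
python3 - <<'E'
from h import *
np.set_printoptions(precision=4,suppress=True)
print(pose()[:3,:3],step(pose(),down(.541,-.0235,.12)))
for c in("top","scene"):
    im=imaging.get_image(c)
    v,u=np.nonzero(im["depth"]>0); P=by_depth(im,np.c_[u,v]); L=(P-H)@panR(); col=im["pixels"][v,u].astype(float)
    for r in models.outline_of(c,"cup_mid")[:2]:
        C=cloud(im,r["region"]); print(c,r["confidence"],im["pixels"][r["region"]].mean(0),np.percentile(C,[2,50,98],axis=0).tolist())
    if c=="scene": cv2.imwrite("pics/s5.png",cv2.resize(im["pixels"][110:290,180:400,::-1],None,fx=3.3,fy=3.3))
E
```

```text
16.0833 q [-15.306  24.702  82.924   0.18   72.841 -35.041] p [ 0.538 -0.025  0.156] F [-0.709 -0.064 -2.01 ] w 0.06519543810391401
[[-0.3368  0.9416 -0.0071]
 [ 0.9416  0.3368  0.0051]
 [ 0.0071 -0.005  -1.    ]] (2, array([-0.14, -0.2 ,  0.14, -0.01,  0.16,  1.81]))
top 0.76 [71.1322 39.6359 94.6983] [[0.47266587767466933, -0.22182701899838672, 0.010652800984851751], [0.5033998842565904, -0.19468114484611682, 0.02406852225822209], [0.5305613426922569, -0.15804626987166284, 0.0798696769970529]]
top 0.63 [64.9208 67.5529 70.0676] [[0.4183231206376083, 0.06176811969163906, 0.019762873953260707], [0.5006734856344287, 0.13380785116663851, 0.027020538139301498], [0.5907434441740919, 0.2786716719159336, 0.044401394904183114]]
scene 0.74 [119.1395 108.8448  91.1434] [[0.5105136156120886, -0.05464980710521235, 0.13454414295479383], [0.5607965970905843, -0.039163417560319845, 0.15919150174593144], [0.5706357914922731, 0.004768567067361839, 0.1943013799551361]]
scene 0.56 [ 78.43    48.608  106.1466] [[0.4719001050620364, -0.22030614737639848, 0.01929361540318921], [0.5123104695757003, -0.19052257316542917, 0.05463305501084681], [0.5353071492499112, -0.1580507981224279, 0.07950166530700091]]
```

View pics/s5.png

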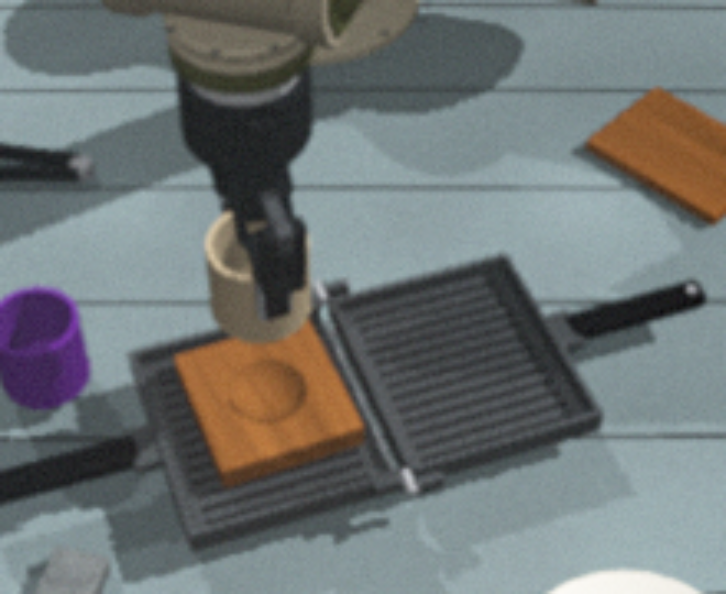

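The cup hangs over the hollow (crop 268,390), about 3 mm from the target in x. I'll correct that and lower it in stages.

>>> {"method": "jog_arm", "body": {
  "plan": "-0.1 -0.2 0.1 0 0.15 2 255;-0.1 -0.1 0 0 0.15 2.2 255;-0.1 -0.1 0 0 0 1.5 255;0 0 0 0 0 0.8 255;0 0 0 0 0 0.3 255;0 0 0 0 0 0 255;0 0 0 0 0 0 255"
}}

```text
time_s: 16.87
position: [0.5416, -0.0245, 0.0897]
tool_rot: [[-0.333, 0.943, 0.003], [0.943, 0.333, -0.0], [-0.001, 0.003, -1.0]]
ft_force: [-0.5, -0.0, -3.2]
grip_width: 0.065
gripper_force: 45.3
```

```bash
python3 st.py
python3 - <<'E'
from h import *
np.set_printoptions(precision=4,suppress=True)
print(pose()[:3,:3],step(pose(),down(.541,-.0235,.079),2))
for c in("scene",):
    im=imaging.get_image(c)
    for r in models.outline_of(c,"cup_mid")[:2]:
        C=cloud(im,r["region"]); print(c,r["confidence"],im["pixels"][r["region"]].mean(0),np.percentile(C,[1,50,99],axis=0).tolist())
    cv2.imwrite("pics/s6.png",cv2.resize(im["pixels"][150:270,200:340,::-1],None,fx=5,fy=5,interpolation=cv2.INTER_CUBIC))
E
```

```text
16.8667 q [-15.127  29.302  87.75    0.031  62.78  -34.6  ] p [ 0.542 -0.025  0.09 ] F [-0.466 -0.043 -3.192] w 0.06502263005742924
[[-0.3331  0.9429  0.003 ]
 [ 0.9429  0.3331 -0.0003]
 [-0.0013  0.0027 -1.    ]] (2, array([ 0.08,  0.04,  0.03,  0.06, -0.01,  0.54]))
scene 0.79 [ 75.7716  48.878  102.0261] [[0.4713183236544758, -0.22297314938565008, 0.00011516202707140265], [0.5121761393717643, -0.190582832437544, 0.05408611771280747], [0.5357822195245893, -0.15747484119426094, 0.08034176433221524]]
scene 0.73 [118.0138 107.7081  89.789 ] [[0.5122170430385159, -0.05495924728880976, 0.06556927031728368], [0.5623665081622933, -0.037652137613859354, 0.09484727982962604], [0.5800070623273947, 0.007407471813309539, 0.16159380929147213]]
```

View pics/s6.png

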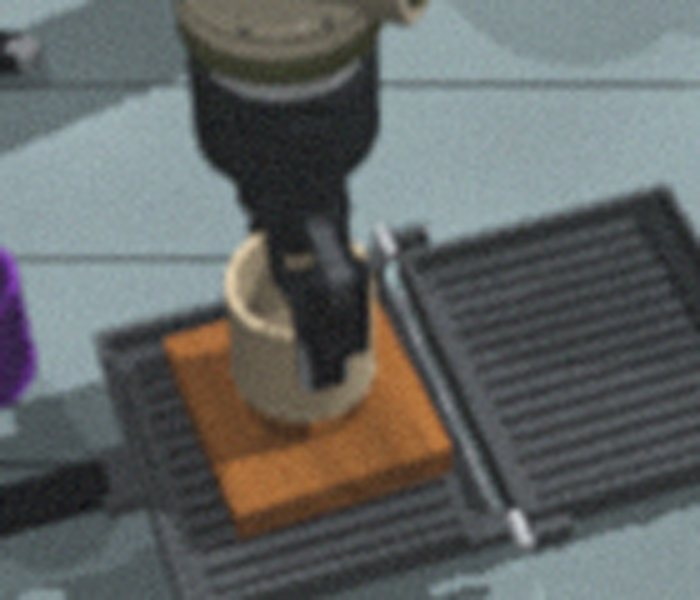

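It looks centred over the hollow, so I'll lower the rest slowly while watching the force.

>>> {"method": "jog_arm", "body": {
  "plan": "0.1 0 0 0.1 0 0.2 255;0 0 0 0 0 0.2 255;0 0 0 0 0 0.2 255;0 0 0 0 0 0.15 255;0 0 0 0 0 0 255;0 0 0 0 0 0 255"
}}

```text
time_s: 17.47
position: [0.5408, -0.0232, 0.0813]
tool_rot: [[-0.334, 0.943, -0.0], [0.943, 0.334, -0.001], [-0.0, -0.0, -1.0]]
ft_force: [-0.4, -0.4, -2.1]
grip_width: 0.065
gripper_force: 45.3
```

>>> {"method": "jog_arm", "body": {
  "plan": "0 0 0 0 0 0.1 255;0 0 0 0 0 0.1 255;0 0 0 0 0 0 255;0 0 0 0 0 0 255"
}}

```text
time_s: 17.8
position: [0.5415, -0.0236, 0.0801]
tool_rot: [[-0.334, 0.943, 0.002], [0.943, 0.334, -0.001], [-0.002, 0.001, -1.0]]
ft_force: [0.7, -1.7, 5.6]
grip_width: 0.0648
gripper_force: 46.0
```

>>> {"method": "jog_arm", "body": {
  "plan": "0 0 0 0 0 0.08 255;0 0 0 0 0 0 255;0 0 0 0 0 0 255",
  "grip_force": 20
}}

```text
time_s: 18.05
position: [0.5418, -0.0239, 0.0798]
tool_rot: [[-0.334, 0.943, 0.003], [0.943, 0.334, -0.002], [-0.003, 0.002, -1.0]]
ft_force: [1.6, -3.2, 9.6]
grip_width: 0.065
gripper_force: 46.4
```

>>> {"method": "jog_arm", "body": {
  "plan": "0 0 0 0 0 0 60;0 0 0 0 0 0 30;0 0 0 0 0 0 0;0 0 0 0 0 0 0;0 0 0 0 0 0 0;0 0 0 0 0 0 0"
}}

```text
time_s: 18.55
position: [0.5407, -0.0231, 0.0784]
tool_rot: [[-0.334, 0.943, -0.0], [0.943, 0.334, -0.0], [-0.0, -0.001, -1.0]]
ft_force: [-0.1, -0.7, -0.1]
grip_width: 0.0855
gripper_force: 0.0
```

Released; retreating straight up, then clear of the view.

>>> {"method": "jog_arm", "body": {
  "plan": "0 0 0 0 0 -1 0;0 0 0 0 0 -2 0;0 0 0 0 0 -2.8 0;0 0 0 0 0 -2.8 0;0 0 0 0 0 -2.8 0;0 0 0 -2 0 -2 0;0 0 0 -3 0 -1 0;0 0 0 -3 0 0 0;0 0 0 -3 -1 0 0;0 0 0 -2 -1 0 0"
}}

```text
time_s: 19.38
position: [0.5656, -0.1546, 0.2233]
tool_rot: [[-0.333, 0.943, 0.001], [0.943, 0.333, -0.001], [-0.001, 0.0, -1.0]]
ft_force: [0.3, 0.0, 0.2]
grip_width: 0.0857
gripper_force: 0.0
```

```bash
python3 st.py
python3 - <<'E'
from h import *
np.set_printoptions(precision=4,suppress=True)
for c in("top","scene"):
    im=imaging.get_image(c)
    if c=="scene": cv2.imwrite("pics/s7.png",cv2.resize(im["pixels"][130:290,110:410,::-1],None,fx=2.6,fy=2.6,interpolation=cv2.INTER_CUBIC))
    v,u=np.nonzero(im["depth"]>0); P=by_depth(im,np.c_[u,v]); col=im["pixels"][v,u].astype(float); L=(P-H)@panR()
    near=np.hypot(P[:,0]-.541,P[:,1]+.0235)<.06
    m=near&(P[:,2]>.105)&(P[:,2]<.13); print(c,"rim",m.sum(),cv2.minEnclosingCircle((P[m,:2]*1000).astype(np.float32)),np.percentile(P[m,2],[50,95]))
    m=(L[:,1]<.01)&(L[:,1]>-.15)&(abs(L[:,0])<.09)&(P[:,2]>.041)&(P[:,2]<.056)&(col[:,0]>col[:,2]*1.6)
    print("plank",cv2.minAreaRect((at_z(im,np.c_[u,v][m],.047)[:,:2]*1000).astype(np.float32)))
E
```

```text
19.3833 q [-26.826  25.783  69.172  -0.046  84.971 -46.275] p [ 0.566 -0.155  0.223] F [0.334 0.02  0.218] w 0.08569496728244114
top rim 109 ((544.286376953125, -23.43117904663086), 33.18724060058594) [0.1131 0.1189]
plank ((541.5462646484375, -23.049301147460938), (108.89720153808594, 103.52027130126953), 21.584623336791992)
scene rim 283 ((543.7594604492188, -24.75704002380371), 34.652957916259766) [0.1134 0.1178]
plank ((544.1520385742188, -24.014137268066406), (115.85675048828125, 104.77214813232422), 21.055768966674805)
```

View pics/s7.png

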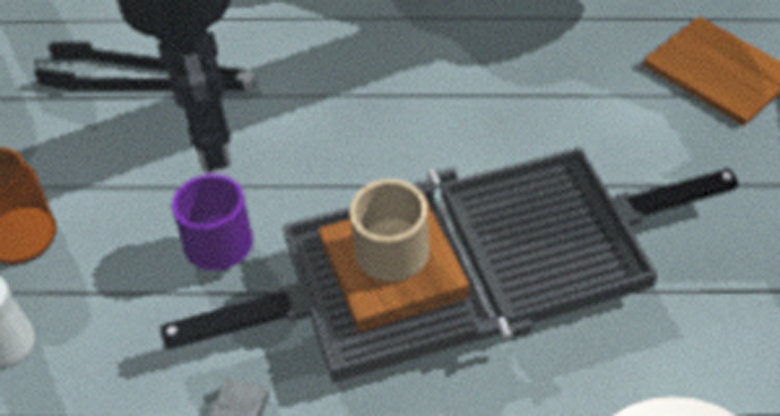

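The cup stands upright in the hollow, at crop (390,230). Its rim is about 38 mm higher than it was on the bench, which is the home height, and the plank and half haven't moved. Handing in.

```bash
python3 -c "
from rig import job; print(job.close_job())"
```

```text
the job is handed in; nothing more can be done
None
```

The job is handed in (no verdict was returned): at the last look the plank lay hollow side up in the standing half, the emptied half was open flat, and the cup stood upright in the hollow at its home height.

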